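# Spin-test three wheel hubs and scrap the one that drags

### The job

One of the three wheel hubs in the sloping rack has a worn bearing. Spin the studded flange of each hub, at least an eighth of a turn, to find the one that drags instead of running on freely; then lift that one out and set it gently in the red scrap tray, standing flat on its square foot. Leave the two good hubs in their bays and do not shift the other things on the bench.

Things in the scene. Friction and masses are not known exactly. Their poses are not given: they have to be found in the camera images.
- hub_a: Wheel-hub unit, one of three that look alike: 85 mm tall, 0.6 to 0.9 kg. Foot: dark square flange 100 x 100 x 10 mm; above it a neck, then a bright round flange of 104 mm diameter turning on a bearing. Origin: centre of the foot's underside; z: spin axis, out through the cap. At the start it stands in a bay of the rack, z leaning 30 degrees toward the rack's front, x up the slope; which unit is in which bay varies.
- hub_a_cap (a point): Grip point of hub_a, on its spin axis, 70 mm above the foot's underside and 23 mm above the flange face, axes as the body's. It lies in the dust cap, a steel cylinder of 46 mm diameter standing from 47 to 85 mm above the underside, in the middle of the round flange: lift the unit here, with a finger in each of two opposite gaps between the studs.
- hub_a_rotor (a joint): Angle of hub_a's round flange against its foot, rad, anticlockwise positive seen from the cap, no stops. Four studs, 12 mm thick, stand 28 mm proud of the flange face at 41 mm radius, at this angle + 0, 90, 180, 270 deg from the unit's x; push one sideways to spin it. Pushed briskly, a good one coasts on for about 1 s; the worn one stops at once (1.5 N at a stud turns it). Yellow dab beside one stud.
- hub_b: Wheel-hub unit hub_b, built and described as hub_a.
- hub_b_cap (a point): Grip point of hub_b, on its spin axis, 70 mm above the foot's underside and 23 mm above the flange face, axes as the body's. It lies in the dust cap, a steel cylinder of 46 mm diameter standing from 47 to 85 mm above the underside, in the middle of the round flange: lift the unit here, with a finger in each of two opposite gaps between the studs.
- hub_b_rotor (a joint): Angle of hub_b's round flange against its foot, rad, anticlockwise positive seen from the cap, no stops. Four studs, 12 mm thick, stand 28 mm proud of the flange face at 41 mm radius, at this angle + 0, 90, 180, 270 deg from the unit's x; push one sideways to spin it. Pushed briskly, a good one coasts on for about 1 s; the worn one stops at once (1.5 N at a stud turns it). Yellow dab beside one stud.
- hub_c: Wheel-hub unit hub_c, built and described as hub_a.
- hub_c_cap (a point): Grip point of hub_c, on its spin axis, 70 mm above the foot's underside and 23 mm above the flange face, axes as the body's. It lies in the dust cap, a steel cylinder of 46 mm diameter standing from 47 to 85 mm above the underside, in the middle of the round flange: lift the unit here, with a finger in each of two opposite gaps between the studs.
- hub_c_rotor (a joint): Angle of hub_c's round flange against its foot, rad, anticlockwise positive seen from the cap, no stops. Four studs, 12 mm thick, stand 28 mm proud of the flange face at 41 mm radius, at this angle + 0, 90, 180, 270 deg from the unit's x; push one sideways to spin it. Pushed briskly, a good one coasts on for about 1 s; the worn one stops at once (1.5 N at a stud turns it). Yellow dab beside one stud.
- rack: Grey sheet-metal rack on a dark tube frame, fixed, 395 mm wide, 110 mm deep. Its deck slopes 30 degrees, low edge toward the rack's -x (the worker's side), with an 18 mm lip at the low edge and strips 10 mm high that part it into three bays, 125 mm apart along y. Origin: middle of its footprint, on the bench top; x toward its back, y along the row of bays.
- tray: Open red scrap tray of sheet steel, fixed to the bench, 160 x 160 mm outside, 152 x 152 mm inside, floor 4 mm thick, rim 48 mm high; empty. Origin: centre of its underside, on the bench top.
- ratchet: Bystander: ratchet handle, 203 mm long; origin at the centre of its underside.
- bearing: Bystander: ball bearing ring, 52 mm diameter, 16 mm high, lying to the right of the rack; origin at the centre of its underside.
- gear: Bystander: spur gear, 82 mm diameter, 29 mm high, lying to the left of the rack; origin at the centre of its underside.
- pliers: Bystander: pliers with red handles, 185 mm long; origin at the centre of its underside.
- oil_filter: Bystander: dark blue oil filter, 78 mm diameter, 86 mm high, behind the rack; origin at the centre of its underside.
- big_bearing: Bystander: ball bearing ring, 62 mm diameter, 16 mm high, behind the rack; origin at the centre of its underside.
- spanner: Bystander: spanner, 191 mm long, in front of the drawer cabinet; origin at the centre of its underside.

How it is judged:
By the outcome, as a careful person would: the job done as asked, in the order asked, and still so for the second after the job is handed in, with the robot touching nothing.
It also fails if it takes over 54 s, if anything falls off the work surface, if the arm or the gripper's body presses on something with over 40 N, if the wrist force passes 120 N, or if a joint passes its speed limit or range.

### The arm

A 6-joint arm with a two-finger parallel gripper is mounted at the origin on a cart in front of the work surface, level with it; the furniture and walls round the work are solid. World frame = base frame: x ahead of the robot, y to its left, z up, the work surface at z = 0. Lengths are in m, angles in degrees, forces in N, time in s.
With the tool pointing down it reaches from about 0.4 to 0.825 m from the base axis. Payload 7 kg.
Tool frame: the origin (TCP) lies at the centre of the arm's flange, where the gripper is bolted on; the fingertips stand 178 mm ahead of it and the grasp point (between the pads) lies 159 mm ahead of it (r.tips_ahead is the z of the fingertips in the tool frame, in m); z points along the fingers, y is the line along which they close (so a half turn about z gives the same grasp; the last joint's range is limited). The gripper opens to 88 mm and grips with 3 to 60 N. Pads are 19 mm wide; open, the fingers measure 130 mm over their backs; the gripper's body (78 mm by 193 mm) begins 47 mm behind the grasp point.
Start: joints at [79.819, 20.546, 0.682, 0, -70.136, -16.507], TCP at [0.303, 0.603, 0.405] pointing down, gripper open.
Joint ranges: [-176.03, 176.03], [-82.01, 121.73], [-58.28, 71.71], [-173.87, 95.51], [-174.79, -0.11], [-173.66, 173.66]. Speed limits (degrees/s): [136.94, 136.94, 172.46, 180, 180, 180].

### API

Orientations are given as [roll, pitch, yaw] about the fixed x, y, z axes, in that order (R = Rz(yaw) Ry(pitch) Rx(roll)).
In Python, from plant import r gives the robot as it stands. The module is installed in compiled form; this text tells all that it offers.
- The arm moves only by the shell command python3 -m pendant 'ROWS' [FORCE]. ROWS is JSON, a list that holds one entry, the list of rows, each a list of 7 numbers: the shift along the tool's x, y, z in m, then the turn, a rotation vector about the tool's x, y, z in degrees, then the gripper command: -1 is shut, 1 is fully open, values between are in proportion. A call has 1 to 5 rows; each row is the pose to reach, as a shift and turn from the pose commanded when the call began, along the tool's axes at that moment; what a row does not reach only later rows make up. A row lasts 1/10 s, in which the tool goes at most 50 mm and 8.59 degrees, less where a joint would pass 70% of its speed; a pose out of reach is approached as far as the arm can. A call with a gripper value outside its range is refused whole. The fingers move at their own pace and stop on an object; FORCE is the grip in N (left out, the last holds). Time passes only in rows, so rows that repeat a pose let the fingers close. It gives the time, the measured TCP pose, the force, the opening and the grip force at its end, in the units of the state.
- r.get_state(): the state, without advancing time (a new reading comes with each control period).
- r.capture(name): name is "scene" or "top"; returns the picture (384x512x3 uint8, red, green, blue); there is no depth.
- r.camera_params(name): a dict with "fx", "fy", "cx", "cy" (pixels), "dist_coeffs" ([k1, k2, p1, p2, k3] as OpenCV has them; the pictures are not rectified), "R" (3x3) and "t" (3): a world point X has camera coordinates R X + t. Camera axes: x right, y down, z forward; pixel columns grow to the right and rows downward; lengths in m; the calibration is good to about 2 mm. A picture is of the moment at which its call begins. camera_params takes no time and is no camera call.
- r.close_job(): hands the job in; it is judged then, once.
The state is a dict: "time_s": time; "joints": joint angles; "qd": joint speeds; "joint_torque": joint torques, N m; "tcp_pos": TCP position; "eef_rot": TCP orientation; "contact_force": force on the tool from outside, world axes, zero at the start; "moment": the same for the moment, N m; "gripper_width": finger opening in m; "gripper_force": force on a finger pad.
Only numpy, scipy, OpenCV 4.12 (cv2) and the standard library are available. Lean on these libraries where they do the work, as an engineer would, in place of code of your own. Each camera call takes 0.05 s, during which the arm holds its last target. There are 200 camera calls.

## Working session

There is one attempt and no reset: what is moved stays moved. The work goes in short steps, Python scripts to look and compute and a shell command to move; the robot and the scene stay as the last step left them, time stands still between calls to the robot, and variables do not carry over. Pictures are saved under pics/ and viewed, at most 10 in all, crops included, and the job is handed in when it is done.

```bash
mkdir -p pics; ls
python3 - <<'E'
from plant import r
import cv2,json
for n in("scene","top"):
    im=r.capture(n); cv2.imwrite(f"pics/{n}0.png",cv2.resize(im[:,:,::-1],(800,600),interpolation=cv2.INTER_CUBIC))
    p=r.camera_params(n); print(n,p)
print(r.get_state())
E
```

```text
pics
scene {'fx': 433.1696050721784, 'fy': 433.1696050721784, 'cx': 253.39425604188415, 'cy': 191.27954929659853, 'dist_coeffs': array([-0.02519431,  0.        ,  0.        ,  0.        ,  0.        ]), 'R': array([[ 0.67369395, -0.73873316, -0.02024306],
       [-0.32603332, -0.2725235 , -0.90522551],
       [ 0.66320339,  0.61644486, -0.42444905]]), 't': array([-0.33142628,  0.30529733,  1.26056966])}
top {'fx': 403.7734567169496, 'fy': 403.7734567169496, 'cx': 255.53297864554852, 'cy': 194.4268046760054, 'dist_coeffs': array([-0.12170013,  0.        ,  0.        ,  0.        ,  0.        ]), 'R': array([[ 0.02257105, -0.99972576, -0.00624144],
       [-0.98451983, -0.02114147, -0.1739935 ],
       [ 0.17381383,  0.01007203, -0.98472702]]), 't': array([0.08084035, 0.56821384, 1.38217331])}
{'time_s': 0.1, 'joints': array([ 7.98191129e+01,  2.05873627e+01,  6.40604243e-01, -1.70840747e-02,
       -7.01350431e+01, -1.65064673e+01]), 'qd': array([ 0.05723702, -0.1225254 ,  0.04026035,  0.0977014 , -0.03408995,
       -0.01673418]), 'joint_torque': array([-1.24008424e-03, -5.84164596e+01,  2.93750918e+01,  7.01545671e+00,
        1.02001536e-02, -3.89259458e-05]), 'tcp_pos': array([0.30309109, 0.60294775, 0.40382989]), 'eef_rot': array([ 1.79917006e+02, -7.84461330e-03, -2.66931655e+01]), 'contact_force': array([-1.2729601 , -0.1621986 , -0.22656344]), 'moment': array([-0.03875829,  0.00238747, -0.01300184]), 'gripper_force': 0.0, 'gripper_width': 0.08758567808149864}
```

View pics/scene0.png

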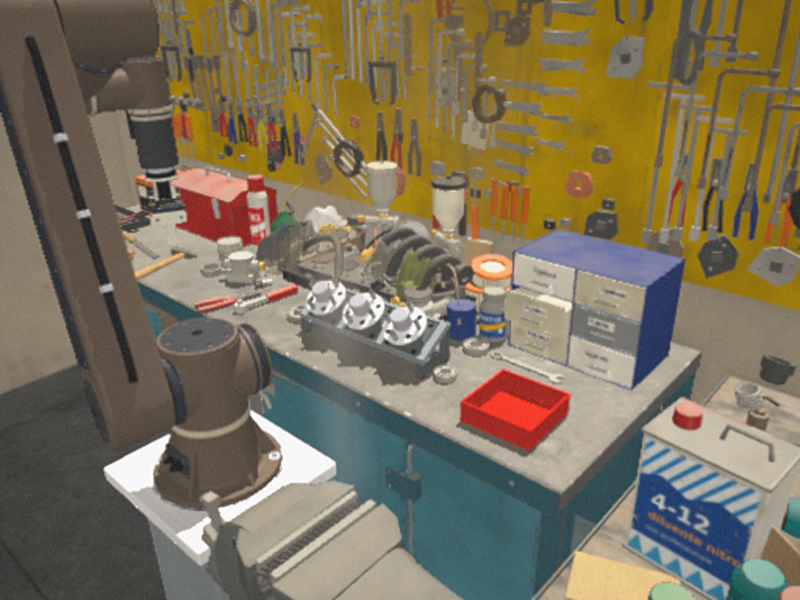

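View pics/top0.png

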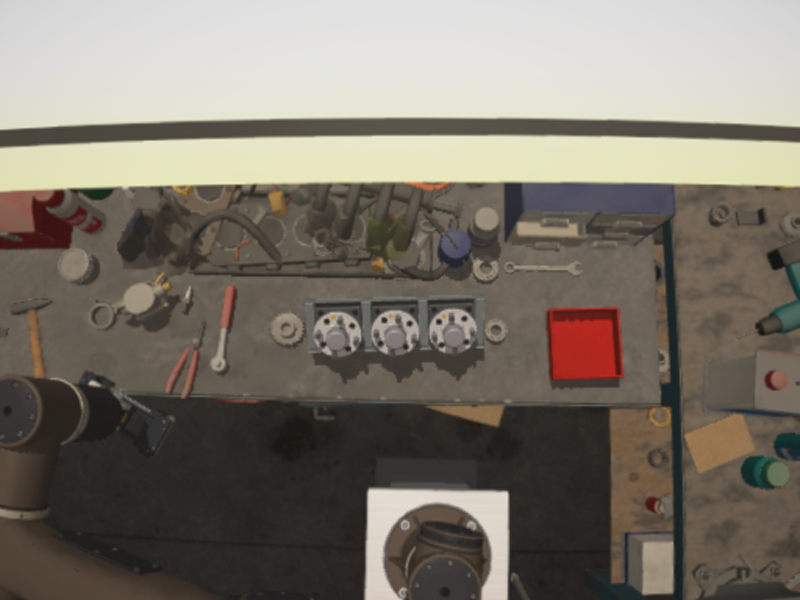

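The scene picture shows the three hubs in the rack at about (325,297), (363,312), (405,325). The top picture has them at about (337,333), (395,333), (453,330), with the tray at (585,344). I'll enlarge both next.

Run:
```python
import cv2,numpy as np
from plant import r
a=r.capture("top")[180:245,185:319,::-1]; b=r.capture("scene")[165:245,180:300,::-1]
a=cv2.resize(a,(800,390),interpolation=cv2.INTER_CUBIC)
cv2.imwrite("pics/c1.png",a)
b=cv2.resize(b,(800,533),interpolation=cv2.INTER_CUBIC)
cv2.imwrite("pics/c2.png",b)
```

```text
(no output)
```

View pics/c1.png

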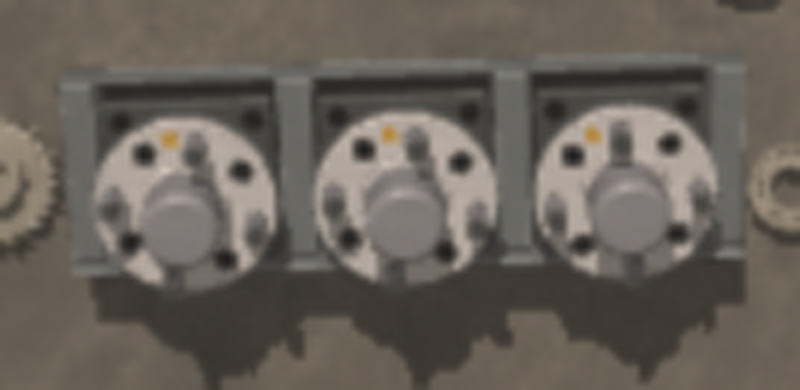

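View pics/c2.png

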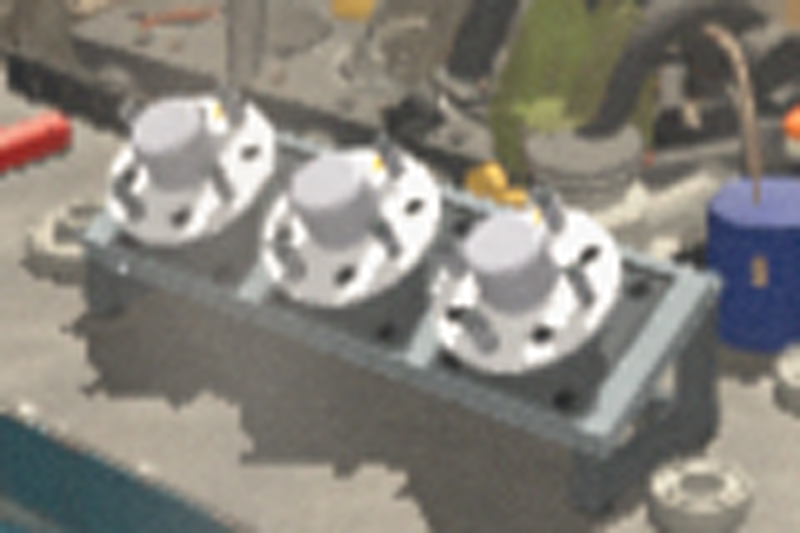

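Both crops show the three caps and four studs per hub clearly. Cap tops are at about (180,232), (404,225), (630,218) in the top crop and (170,127), (330,180), (505,245) in the scene crop. Each hub has a stud near the upslope direction, turned slightly clockwise. Now I'll triangulate.

```bash
cat > h.py <<'E'
import numpy as np,cv2
from scipy.optimize import least_squares
from scipy.spatial.transform import Rotation as Ro
from plant import r
P={n:r.camera_params(n) for n in("scene","top")}
def proj(n,X):
    p=P[n];K=np.array([[p['fx'],0,p['cx']],[0,p['fy'],p['cy']],[0,0,1]])
    return cv2.projectPoints(np.atleast_2d(np.asarray(X,float)),cv2.Rodrigues(p['R'])[0],p['t'],K,p['dist_coeffs'])[0][:,0]
def tri(a,b):
    return least_squares(lambda X:np.r_[proj("top",X)[0]-a,proj("scene",X)[0]-b],[.6,0,.1])
def onz(n,uv,z):
    return least_squares(lambda x:proj(n,[x[0],x[1],z])[0]-uv,[.6,0]).x
def T(c): return np.array(c)/5.97+[185-.4,180-.4]
def S(c): return np.array(c)/6.667+[180-.4,165-.4]
E
cat > a.py <<'E'
from h import *
np.set_printoptions(precision=4,suppress=True)
for nm,L in dict(cap=[((180,232),(170,127)),((404,225),(330,180)),((630,218),(505,245))],fl=[((185,203),(190,170)),((406,200),(352,228)),((627,193),(528,290))]).items():
    for a,b in L:
        s=tri(T(a),S(b));print(nm,s.x,s.fun)
for c in[(548,309),(620,309),(622,379),(551,381)]: print(onz("top",np.array(c)*.64-.2,.048))
for c in[(65,75),(745,62),(745,270),(75,272)]: print('rackcorner',[onz("top",T(c),z) for z in(.04,.06,.10)])
# model fit: tilt 30 about rack y
obs=dict(cap=[((180,232),(170,127)),((404,225),(330,180)),((630,218),(505,245))],fl=[((185,203),(190,170)),((406,200),(352,228)),((627,193),(528,290))])
def f(q):
    x,y,z,w=q;R=Ro.from_euler('z',w)
    e=[]
    for i in range(3):
        for k,h in(('cap',.085),('fl',.047)):
            X=R.apply(np.array([0,.125*(1-i),0])+h*np.array([-.5,0,.866]))+[x,y,z]
            e+=[proj("top",X)[0]-T(obs[k][i][0]),proj("scene",X)[0]-S(obs[k][i][1])]
    return np.ravel(e)
s=least_squares(f,[.6,0,.06,0]);print(s.x,np.degrees(s.x[3]),s.fun.round(1))
E
python3 a.py
```

```text
cap [0.4684 0.2254 0.1328] [ 0.098  -0.1113 -0.1699  0.0158]
cap [0.4748 0.1013 0.1344] [ 0.0736 -0.0801 -0.119   0.0161]
cap [ 0.481  -0.0234  0.1324] [-0.0841  0.0871  0.1254 -0.0226]
fl [0.4873 0.2284 0.0983] [-0.3274  0.3696  0.5598 -0.0553]
fl [0.4924 0.1019 0.0985] [-0.172   0.1862  0.2741 -0.0385]
fl [ 0.499  -0.0237  0.0991] [-0.2095  0.2159  0.3084 -0.057 ]
[ 0.5626 -0.2456]
[ 0.5661 -0.4139]
[ 0.4056 -0.4132]
[ 0.3989 -0.25  ]
rackcorner [array([0.5717, 0.3091]), array([0.5681, 0.3058]), array([0.561 , 0.2994])]
rackcorner [array([ 0.5884, -0.0992]), array([ 0.5846, -0.0967]), array([ 0.5769, -0.0917])]
rackcorner [array([ 0.4631, -0.0992]), array([ 0.4611, -0.0967]), array([ 0.457 , -0.0917])]
rackcorner [array([0.4532, 0.2975]), array([0.4513, 0.2944]), array([0.4475, 0.2883])]
[0.5168 0.1032 0.0588 0.0494] 2.828223413125627 [-0.1 -0.  -0.3  0.1  0.1  0.4  0.8 -0.2  0.1  0.1 -0.2  0.6 -0.2 -0.1
  0.4 -0.4  0.   0.2  0.1  0.  -0.5  0.1  0.2 -0.3]
```

```bash
cat >> h.py <<'E'
np.set_printoptions(precision=4,suppress=True)
W=np.radians(2.83); RW=Ro.from_euler('z',W)
n=RW.apply([-.5,0,.8660254]); d=RW.apply([-.8660254,0,-.5]); yy=RW.apply([0,1,0])
C=np.array([.5168,.1032,.0588]); B=[C+.125*yy,C,C-.125*yy]
HR=np.stack([-d,yy,n],1)   # hub axes
def studs(i,a,h=.061,r=.041):
    return [B[i]+HR@[r*np.cos(a+k*np.pi/2),r*np.sin(a+k*np.pi/2),h] for k in range(4)]
def rel(p,R):
    "shift mm & rotvec deg in tool axes"
    s=r.get_state(); R0=Ro.from_euler('xyz',s['eef_rot'],degrees=True)
    sh=R0.inv().apply(p-s['tcp_pos']); rv=(R0.inv()*R).as_rotvec(degrees=True)
    print('t',s['time_s'],'tcp',s['tcp_pos'],'shift',sh,'turn',rv.round(2),'F',s['contact_force'].round(1),'w',s['gripper_width'],'j',s['joints'].round(1))
def hubpose(i,x,y,h,psi=0,zt=.178):
    "tips at hub-frame (x,y,h); tool y = downslope turned psi deg about n"
    z=-n; ty=Ro.from_rotvec(np.radians(psi)*n).apply(d); R=Ro.from_matrix(np.stack([np.cross(ty,z),ty,z],1))
    return B[i]+HR@[x,y,h]-zt*z, R
E
python3 - <<'E'
from h import *
o=[[(195,150),(112,205),(172,278),(256,230)],[(416,146),(335,205),(395,270),(478,222)],[(622,140),(556,215),(635,265),(700,200)]]
for i in range(3):
    s=least_squares(lambda a:np.ravel([proj("top",p)[0]-T(q) for p,q in zip(studs(i,a[0]),o[i])]),[0.]);print(np.degrees(s.x),s.fun.round(1))
rel(*hubpose(0,-.048,.032,.13))
E
```

```text
[-12.6282] [-0.  -0.3 -0.1 -0.5 -0.   0.3 -0.2 -0.4]
[-9.7793] [-0.1 -0.7 -0.4 -0.9 -0.1  0.8 -0.2 -0.6]
[5.2243] [-0.3 -0.8 -0.3 -0.7 -0.4  0.6 -0.2 -0.9]
t 0.2 tcp [0.3031 0.603  0.4041] shift [0.1679 0.3102 0.1029] turn [27.18 15.78 59.05] F [-0.   0.3  0.3] w 0.08766236802200708 j [ 79.8  20.6   0.7  -0.  -70.1 -16.5]
```

```bash
python3 -m pendant '[[[0.168,0.31,0.103,27.2,15.8,59,-1],[0.168,0.31,0.103,27.2,15.8,59,-1],[0.168,0.31,0.103,27.2,15.8,59,-1],[0.168,0.31,0.103,27.2,15.8,59,-1],[0.168,0.31,0.103,27.2,15.8,59,-1]]]' 20; python3 -c "
from h import *
rel(*hubpose(0,-.048,.032,.13))"
```

```text
time_s: 0.7
tcp_pos: [0.3106, 0.3706, 0.3371]
eef_rot: [-161.1, -3.9, -64.4]
contact_force: [1.3, -0.1, 1.6]
gripper_width: 0.0537
gripper_force: 0.0
t 0.7 tcp [0.3106 0.3706 0.3371] shift [0.1072 0.0604 0.0247] turn [10.22  5.97 22.35] F [ 1.3 -0.1  1.6] w 0.05369328818195909 j [ 78.1   1.2 -45.5  28.6 -38.  -73.7]
```

```bash
python3 -m pendant '[[[0.107,0.06,0.025,10.2,6,22.4,-1],[0.107,0.06,0.025,10.2,6,22.4,-1],[0.107,0.06,0.025,10.2,6,22.4,-1],[0.107,0.06,0.025,10.2,6,22.4,-1],[0.107,0.06,0.025,10.2,6,22.4,-1]]]'; python3 -c "
from h import *
rel(*hubpose(0,-.048,.032,.13))
for i in range(3): print(hubpose(i,-.048,.03,.058)[0])"
```

```text
time_s: 1.2
tcp_pos: [0.3322, 0.2726, 0.3346]
eef_rot: [-152.3, -1.1, -87.6]
contact_force: [0.2, 0.1, 0.3]
gripper_width: 0.0134
gripper_force: 0.0
t 1.2 tcp [0.3322 0.2726 0.3346] shift [0.0209 0.0327 0.0206] turn [ 2.33 -1.14  0.12] F [0.2 0.1 0.3] w 0.013376778270885507 j [  69.6   -5.   -58.2   47.5  -36.1 -105.9]
[0.3498 0.2501 0.2392]
[0.3559 0.1253 0.2392]
[0.3621 0.0004 0.2392]
```

```bash
cat > kin.py <<'E'
from h import *
D=[([79.819,20.587,.641,-.017,-70.135,-16.506],[.3031,.60295,.40383],[179.92,-.008,-26.69]),
([78.1,1.2,-45.5,28.6,-38.,-73.7],[.3106,.3706,.3371],[-161.1,-3.9,-64.4]),
([69.6,-5,-58.2,47.5,-36.1,-105.9],[.3322,.2726,.3346],[-152.3,-1.1,-87.6])]
E=lambda a,q:Ro.from_euler(a,q,degrees=True)
def fk(j,q,s4=1):
    d1,a1,L1,a3,L2,L6,e,y5=q
    R1=E('z',j[0]);R2=R1*E('y',j[1]);R3=R2*E('y',-j[2]);R4=R3*E('x',s4*j[3]);R5=R4*E('y',-j[4])
    p=R1.apply([a1,0,d1])+R2.apply([0,0,L1])+R3.apply([L2,0,a3])+R4.apply([0,y5,0])+R5.apply([L6,0,e])
    return p,R5.apply([1,0,0])
E
python3 - <<'E'
from kin import *
for j,p,o in D:
    print([fk(j,[0]*8,s)[1] for s in(1,-1)],E('xyz',o).apply([0,0,1]))
for m in (5,6,7,8):
  f=lambda q:np.ravel([fk(j,np.r_[q,np.zeros(8-m)][[0,1,2,3,4,5,6,7]],S)[0]-p for j,p,o in D])
  for S in(1,-1):
    s=least_squares(f,[.4,0,.4,0.05,.4,.1,0,0][:m]);print(m,S,s.x,abs(s.fun).max())
E
```

```text
[array([ 0.    , -0.0014, -1.    ]), array([-0.0005, -0.0013, -1.    ])] [-0.0005 -0.0013 -1.    ]
[array([-0.2581,  0.2047, -0.9442]), array([ 0.3187,  0.0831, -0.9442])] [ 0.3199  0.0819 -0.9439]
[array([-0.3495,  0.3063, -0.8854]), array([ 0.4648,  0.0035, -0.8854])] [ 0.4651  0.0025 -0.8852]
5 1 [ 0.798   0.389   0.02   -0.3025  0.3766] 0.22243805599107475
5 -1 [ 0.798   0.389   0.02   -0.3025  0.3766] 0.22243805599107475
6 1 [ 0.6147  0.6178 -0.2992 -0.4368  0.3032 -0.5822] 0.18846353537615956
6 -1 [ 0.9812  0.1603  0.339  -0.1682  0.45    0.5818] 0.18938875352298162
7 1 [-4.7121  0.8136  2.2092  1.2883 -0.6502 -1.6116 -0.7686] 0.18814967321180273
7 -1 [ 5.8821 -0.0199 -1.9689 -1.7554  1.3272  1.529   0.7072] 0.19005744743522457
8 1 [ 0.9267  0.7956 -0.3412 -0.453   0.2058 -0.2925 -0.0681 -0.1913] 0.0010837601092936189
8 -1 [ 0.2281 -0.0019  0.5885 -0.0094  0.4689  0.2063  0.0047 -0.1918] 5.9200745138598965e-05
```

```bash
cat >> kin.py <<'E'
Q=[ 0.2281,-0.0019,0.5885,-0.0094,0.4689,0.2063,0.0047,-0.1918]
lo=np.array([-176,-82,-58.2,-173.8,-174.7]);hi=np.array([176,121.7,71.7,95.5,-.2])
def ik(p,z):
    best=None
    for j0 in([70,0,-40,40,-40],[40,0,-50,0,-60],[50,-30,-50,-40,-60],[60,20,0,60,-70],[20,10,-40,-90,-60]):
        f=lambda j:np.r_[(fk(j,Q,-1)[0]-p)*10,(fk(j,Q,-1)[1]-z)]
        s=least_squares(f,j0,bounds=(lo,hi),x_scale=30)
        if best is None or s.cost<best.cost: best=s
    return best.x.round(0),round(np.abs(best.fun[:3]).max()*100,1),round(np.linalg.norm(best.fun[3:])*57.3,1)
E
python3 - <<'E'
from kin import *
for i in range(3):
  for x in(-.048,0,.048):
    for tilt in(30,20,10,0):
      z=-RW.apply([-np.sin(np.radians(tilt)),0,np.cos(np.radians(tilt))])
      t=B[i]+HR@[x,0,.062]
      print(i,x,tilt,(t-.178*z).round(3),*[ik(t-.178*z-k*z,z) for k in (0,.08)])
E
```

```text
0 -0.048 30 [0.349 0.22  0.243] (array([   5.,    1.,  -54., -174.,   -0.]), np.float64(2.2), np.float64(4.8)) (array([ 73.,  -8., -58.,  32., -40.]), np.float64(4.2), np.float64(10.4))
0 -0.048 20 [0.377 0.221 0.256] (array([ 57.,   4., -58.,  38., -23.]), np.float64(1.0), np.float64(3.0)) (array([ 65.,  -7., -54.,  30., -37.]), np.float64(0.0), np.float64(0.0))
0 -0.048 10 [0.407 0.223 0.264] (array([ 56.,   7., -45.,  15., -33.]), np.float64(0.0), np.float64(0.0)) (array([ 58.,  -1., -40.,  11., -46.]), np.float64(0.0), np.float64(0.0))
0 -0.048 0 [0.438 0.224 0.266] (array([ 50.,  12., -32.,  -0., -46.]), np.float64(0.0), np.float64(0.0)) (array([ 50.,   6., -27.,   0., -57.]), np.float64(0.0), np.float64(0.0))
0 0 30 [0.391 0.222 0.267] (array([ 55.,   3., -58.,  46., -24.]), np.float64(3.5), np.float64(10.1)) (array([ 64.,  -8., -58.,  42., -35.]), np.float64(2.0), np.float64(4.8))
0 0 20 [0.419 0.224 0.28 ] (array([ 52.,   4., -55.,  42., -23.]), np.float64(0.0), np.float64(0.0)) (array([ 60.,  -5., -48.,  27., -38.]), np.float64(0.0), np.float64(0.0))
0 0 10 [0.449 0.225 0.28
[... 4646 characters left out ...]
 0.291] (array([ 20.,  -2., -58.,  32.,  -9.]), np.float64(1.3), np.float64(4.9)) (array([ 26., -14., -58.,  32., -21.]), np.float64(0.2), np.float64(0.4))
2 0.048 20 [ 0.473 -0.024  0.304] (array([ 23.,   1., -47.,  17., -24.]), np.float64(0.0), np.float64(0.0)) (array([ 25.,  -8., -42.,  12., -38.]), np.float64(0.0), np.float64(0.0))
2 0.048 10 [ 0.503 -0.023  0.312] (array([ 21.,   6., -34.,   5., -40.]), np.float64(0.0), np.float64(0.0)) (array([ 22.,  -0., -29.,   4., -52.]), np.float64(0.0), np.float64(0.0))
2 0.048 0 [ 0.534 -0.021  0.314] (array([ 19.,  12., -24.,   0., -54.]), np.float64(0.0), np.float64(0.0)) (array([ 19.,   7., -18.,  -0., -64.]), np.float64(0.0), np.float64(0.0))
```

```bash
cat >> h.py <<'E'
def tp(i,x,y,h,tilt=15,psi=0,back=0):
    "tips at hub-frame (x,y,h), tool leaning tilt deg; tool y = down-rack turned psi"
    t=np.radians(tilt); u=RW.apply([-np.sin(t),0,np.cos(t)]); dd=RW.apply([-np.cos(t),0,-np.sin(t)])
    z=-u; ty=Ro.from_rotvec(np.radians(psi)*u).apply(dd); R=Ro.from_matrix(np.stack([np.cross(ty,z),ty,z],1))
    return B[i]+HR@[x,y,h]-(.178+back)*z, R
E
python3 -c "
from h import *
rel(*tp(0,.049,-.034,.06,back=.04))
rel(*tp(0,.049,-.034,.06))"
```

```text
t 1.2 tcp [0.3322 0.2726 0.3346] shift [ 0.0865 -0.122   0.0531] turn [-12.67  -1.14  -0.03] F [0.2 0.1 0.3] w 0.013376778270885507 j [  69.6   -5.   -58.2   47.5  -36.1 -105.9]
t 1.2 tcp [0.3322 0.2726 0.3346] shift [ 0.0857 -0.1133  0.0921] turn [-12.67  -1.14  -0.03] F [0.2 0.1 0.3] w 0.013376778270885507 j [  69.6   -5.   -58.2   47.5  -36.1 -105.9]
```

```bash
python3 -m pendant '[[[0.06,-0.12,0.0,-12.7,-1.1,0,-1],[0.0865,-0.122,0.04,-12.7,-1.1,0,-1],[0.0865,-0.122,0.053,-12.7,-1.1,0,-1],[0.0865,-0.122,0.053,-12.7,-1.1,0,-1],[0.0865,-0.122,0.053,-12.7,-1.1,0,-1]]]'; python3 -c "
from h import *
rel(*tp(0,.049,-.034,.06))"
```

```text
time_s: 1.7
tcp_pos: [0.4711, 0.1912, 0.3447]
eef_rot: [-165.1, -0.1, -87.3]
contact_force: [-0.6, 0.1, 0.1]
gripper_width: 0.0005
gripper_force: 0.0
t 1.7 tcp [0.4711 0.1912 0.3447] shift [-0.0009  0.0022  0.0382] turn [ 0.13 -0.11 -0.06] F [-0.6  0.1  0.1] w 0.0005235520180459781 j [ 47.8   3.4 -37.4  16.6 -39.8 -56.9]
```

```bash
cat > watch.py <<'E'
import sys
from h import *
i=int(sys.argv[1]); tag=sys.argv[2]
ims=[r.capture("top") for _ in range(6)]
c=proj("top",B[i]+HR@[0,0,.055])[0]; u,v=np.round(c).astype(int)
cr=[im[v-22:v+20,u-22:u+22,::-1] for im in ims]
print([round(float(np.abs(a.astype(int)-b).mean()),1) for a,b in zip(cr,cr[1:])])
g=[cv2.resize(a,(264,252),interpolation=cv2.INTER_CUBIC) for a in cr]
cv2.imwrite(f"pics/{tag}.png",np.vstack([np.hstack(g[:3]),np.hstack(g[3:])]))
E
python3 -m pendant '[[[0,0.002,0.02,0,0,0,-1],[0,0.002,0.038,0,0,0,-1],[0,0.002,0.038,0,0,0,-1]]]'; python3 -m pendant '[[[-0.022,0,0,0,0,0,-1],[-0.048,0,0,0,0,0,-1],[-0.048,0.0,-0.05,0,0,0,-1],[-0.048,-0.06,-0.08,0,0,0,-1]]]'; python3 watch.py 0 w0
```

```text
time_s: 2.0
tcp_pos: [0.4754, 0.1923, 0.3054]
eef_rot: [-165.3, -0.3, -87.1]
contact_force: [-0.7, -0.3, -0.4]
gripper_width: 0.0005
gripper_force: 0.0
time_s: 2.4
tcp_pos: [0.4949, 0.2431, 0.3917]
eef_rot: [-165.1, -0.1, -86.8]
contact_force: [2.0, 2.5, 1.3]
gripper_width: 0.0007
gripper_force: 0.0
[9.8, 5.6, 5.6, 5.0, 3.8]
```

View pics/w0.png

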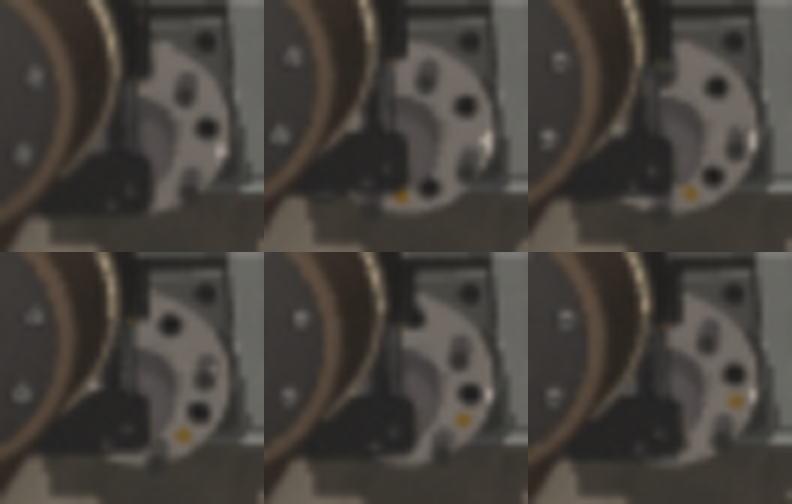

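The left hub is good: the yellow dab keeps moving anticlockwise through all the frames, from about (400,195) to (735,400), after contact has ended. Next is the middle hub.

```bash
python3 -c "
from h import *
rel(*tp(1,.049,-.034,.06,back=.045))"
```

```text
t 2.7 tcp [0.4973 0.2419 0.3888] shift [0.1734 0.0415 0.0289] turn [ 0.15 -0.14  0.08] F [-0.4 -0.3 -0.9] w 0.00029911113336782873 j [ 49.7   5.5 -28.1  14.9 -47.2 -56.1]
```

```bash
python3 -m pendant '[[[0.05,0.0,0.0,0,0,0,-1],[0.1,0.02,0,0,0,0,-1],[0.15,0.041,0.0,0,0,0,-1],[0.173,0.0415,0.029,0,0,0,-1],[0.173,0.0415,0.029,0,0,0,-1]]]';  python3 -c "
from h import *
rel(*tp(1,.049,-.034,.06))"
```

```text
time_s: 3.2
tcp_pos: [0.4714, 0.0639, 0.3474]
eef_rot: [-165.4, -0.2, -87.3]
contact_force: [0.6, 0.9, -0.8]
gripper_width: 0.0002
gripper_force: 0.0
t 3.2 tcp [0.4714 0.0639 0.3474] shift [-0.0032 -0.0031  0.0423] turn [ 0.43 -0.27 -0.11] F [ 0.6  0.9 -0.8] w 0.000229097872856464 j [ 34.5  -0.4 -39.4  12.4 -39.4 -40.6]
```

```bash
sed -i 's/r.capture("top") for/r.capture("top") for/' watch.py; python3 -m pendant '[[[-0.002,-0.002,0.02,0,0,0,-1],[-0.002,-0.002,0.043,0,0,0,-1],[-0.002,-0.002,0.043,0,0,0,-1]]]'; python3 -m pendant '[[[-0.022,0,0,0,0,0,-1],[-0.048,0,0,0,0,0,-1],[-0.048,0.0,-0.05,0,0,0,-1],[-0.048,-0.06,-0.08,0,0,0,-1]]]'; python3 watch.py 1 w1
```

```text
time_s: 3.5
tcp_pos: [0.4861, 0.0699, 0.3072]
eef_rot: [-165.4, -0.3, -87.2]
contact_force: [-0.5, -0.2, -0.4]
gripper_width: 0.0004
gripper_force: 0.0
time_s: 3.9
tcp_pos: [0.5054, 0.1196, 0.3946]
eef_rot: [-165.1, -0.1, -86.9]
contact_force: [1.8, 2.1, 1.0]
gripper_width: 0.0002
gripper_force: 0.0
[6.8, 3.4, 3.1, 2.8, 2.2]
```

View pics/w1.png

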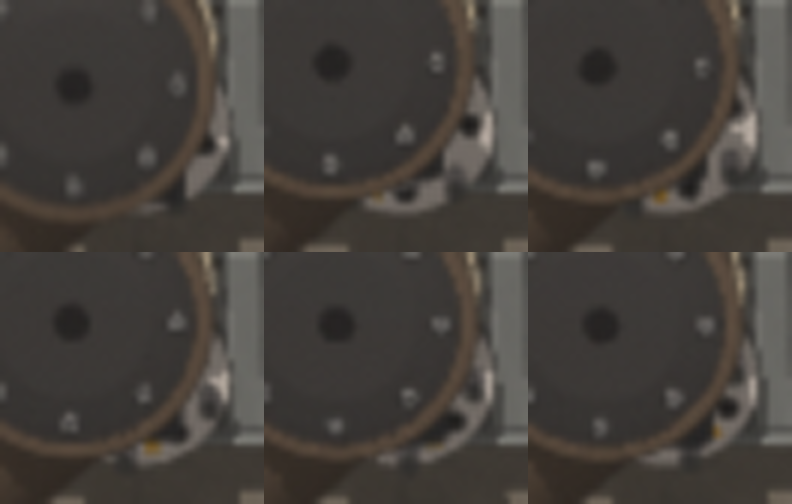

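The middle hub is good too: its dab keeps moving, from (375,195) to (715,430). Now the right hub.

```bash
python3 -c "
from h import *
rel(*tp(2,.049,.034,.06,back=.045))"
```

```text
t 4.2 tcp [0.5082 0.1193 0.3905] shift [0.1074 0.0466 0.0292] turn [ 0.19 -0.15  0.05] F [-0.2 -1.  -0.9] w 0.00031705888295507835 j [ 37.8   2.  -30.6  12.  -45.9 -42.4]
```

```bash
python3 -m pendant '[[[0.05,0.02,0.0,0,0,0,-1],[0.107,0.0465,0,0,0,0,-1],[0.107,0.0465,0.029,0,0,0,-1],[0.107,0.0465,0.029,0,0,0,-1],[0.107,0.0465,0.029,0,0,0,-1]]]';  python3 -c "
from h import *
rel(*tp(2,.049,.034,.06))"
```

```text
time_s: 4.7
tcp_pos: [0.4767, 0.0104, 0.351]
eef_rot: [-165.2, -0.2, -87.2]
contact_force: [1.1, 0.5, 0.4]
gripper_width: 0.0006
gripper_force: 0.0
t 4.7 tcp [0.4767 0.0104 0.351 ] shift [0.0002 0.0005 0.0452] turn [ 0.2  -0.19  0.03] F [1.1 0.5 0.4] w 0.0006203859733172616 j [ 27.5  -0.6 -38.1   9.9 -39.5 -31.6]
```

```bash
cat > watch.py <<'E'
import sys
from h import *
i=int(sys.argv[1]); tag=sys.argv[2]
g=[]
for nm in("scene","top"):
    ims=[r.capture(nm) for _ in range(3)]
    u,v=np.round(proj(nm,B[i]+HR@[0,0,.055])[0]).astype(int)
    cr=[im[v-22:v+20,u-22:u+22,::-1] for im in ims]
    print(nm,[round(float(np.abs(a.astype(int)-b).mean()),1) for a,b in zip(cr,cr[1:])])
    g.append(np.hstack([cv2.resize(a,(264,252),interpolation=cv2.INTER_CUBIC) for a in cr]))
cv2.imwrite(f"pics/{tag}.png",np.vstack(g))
E
python3 -m pendant '[[[0,0,0.02,0,0,0,-1],[0,0,0.045,0,0,0,-1],[0,0,0.045,0,0,0,-1]]]'; python3 -m pendant '[[[0.023,0,0,0,0,0,-1],[0.05,0,0,0,0,0,-1],[0.05,0.0,-0.05,0,0,0,-1],[0.05,0,-0.1,0,0,0,-1]]]'; python3 watch.py 2 w2
```

```text
time_s: 5.0
tcp_pos: [0.4886, 0.0119, 0.3062]
eef_rot: [-165.3, -0.2, -87.1]
contact_force: [-0.6, 0.1, 0.5]
gripper_width: 0.0005
gripper_force: 0.0
time_s: 5.4
tcp_pos: [0.4651, -0.0398, 0.4062]
eef_rot: [-165.3, -0.2, -87.2]
contact_force: [2.8, 0.7, 1.2]
gripper_width: 0.0006
gripper_force: 0.0
scene [2.7, 2.4]
top [1.3, 1.2]
```

View pics/w2.png

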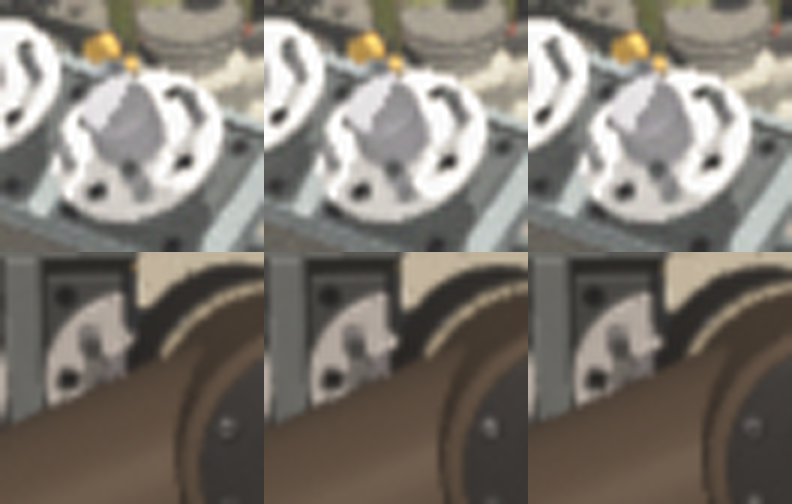

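The right hub is the worn one: it stands still in all frames, both in the scene and top crops. Studs are at about (183,100), (140,183), (67,158) in the scene crop and (92,340) in the top crop. I'll fit the rotor angle and compute the grasp, closing along the rack's y.

Run:
```python
from h import *
o=[("scene",(183,100)),("scene",(140,183)),("scene",(67,158)),("top",(92,340-252))]
def e(a):
    r_=[]
    for nm,c in o:
        u,v=np.round(proj(nm,B[2]+HR@[0,0,.055])[0]).astype(int)
        q=np.array(c)/6+[u-22-.4,v-22-.4]
        P=np.array([proj(nm,s)[0] for s in studs(2,a)])-q
        r_.append(P[np.argmin((P**2).sum(1))])
    return np.ravel(r_)
A=np.radians(np.arange(-90,0,2)); k=A[np.argmin([(e(a)**2).sum() for a in A])]
print(np.degrees(k),e(k).round(1))
for back in(.06,0): rel(*tp(2,0,0,.055,psi=90,back=back)); rel(*tp(2,0,0,.055,psi=-90,back=back))
from kin import ik
for t in (15,20): 
  p,R=tp(2,0,0,.055,tilt=t); z=R.apply([0,0,1]); print(ik(p,z),ik(p+.06*n,z))
```

```text
-46.0 [ 2.5  1.4  0.6  0.1  0.1 -0.6 -0.9  0.4]
t 5.7 tcp [ 0.4651 -0.0394  0.4051] shift [-0.0151  0.0471  0.0586] turn [  0.12  -0.   -89.92] F [-1.2  0.1 -0.5] w 0.00047059140232059635 j [ 21.5  -4.7 -32.9   6.5 -47.8 -22.4]
t 5.7 tcp [ 0.4651 -0.0394  0.4051] shift [-0.0151  0.0471  0.0586] turn [-0.   -0.12 90.08] F [-1.2  0.1 -0.5] w 0.00047059140232059635 j [ 21.5  -4.7 -32.9   6.5 -47.8 -22.4]
t 5.7 tcp [ 0.4651 -0.0394  0.4051] shift [-0.0152  0.047   0.1186] turn [  0.12  -0.   -89.92] F [-1.2  0.1 -0.5] w 0.00047059140232059635 j [ 21.5  -4.7 -32.9   6.5 -47.8 -22.4]
t 5.7 tcp [ 0.4651 -0.0394  0.4051] shift [-0.0152  0.047   0.1186] turn [-0.   -0.12 90.08] F [-1.2  0.1 -0.5] w 0.00047059140232059635 j [ 21.5  -4.7 -32.9   6.5 -47.8 -22.4]
(array([ 24.,   2., -48.,  12., -26.]), np.float64(0.0), np.float64(0.0)) (array([ 26.,  -6., -46.,  10., -36.]), np.float64(0.0), np.float64(0.0))
(array([ 23.,   0., -56.,  25., -16.]), np.float64(0.0), np.float64(0.0)) (array([ 28.,  -9., -53.,  17., -29.]), np.float64(0.0), np.float64(0.0))
```

```bash
python3 -m pendant '[[[-0.015,0.047,0,0,0,-90,0.5],[-0.015,0.047,0,0,0,-90,0.5],[-0.015,0.047,0.02,0,0,-90,0.5],[-0.015,0.047,0.03,0,0,-90,0.5],[-0.015,0.047,0.04,0,0,-90,0.5]]]' 60;  python3 -c "
from h import *
rel(*tp(2,0,0,.055,psi=90,back=.05))"
```

```text
time_s: 6.2
tcp_pos: [0.4294, -0.0265, 0.3525]
eef_rot: [-169.3, -10.2, -44.7]
contact_force: [-0.1, 0.4, 0.2]
gripper_width: 0.0351
gripper_force: 0.0
t 6.2 tcp [ 0.4294 -0.0265  0.3525] shift [ 0.     -0.0005  0.0268] turn [  0.24   0.16 -46.58] F [-0.1  0.4  0.2] w 0.03507721198142203 j [ 25.6  -5.9 -42.4   9.  -40.3  14.4]
```

```bash
python3 -m pendant '[[[0,0,0.005,0.2,0.2,-46.6,0.5],[0,0,0.01,0.2,0.2,-46.6,0.5],[0,0,0.015,0.2,0.2,-46.6,0.5],[0,0,0.02,0.2,0.2,-46.6,0.5],[0,0,0.025,0.2,0.2,-46.6,0.5]]]'; python3 -m pendant '[[[0,0,0,0,0,-4,0.5],[0,0,0,0,0,-4,0.5]]]';  python3 - <<'E'
from h import *
rel(*tp(2,0,0,.055,psi=90,back=0))
u,v=np.round(proj("scene",B[2]+HR@[0,0,.1])[0]).astype(int)
im=r.capture("scene")[v-40:v+30,u-45:u+45,::-1]
cv2.imwrite("pics/g1.png",cv2.resize(im,(720,560),interpolation=cv2.INTER_CUBIC))
E
```

```text
time_s: 6.7
tcp_pos: [0.4359, -0.0263, 0.3286]
eef_rot: [-179.1, -15.0, -0.9]
contact_force: [0.3, 0.2, -1.0]
gripper_width: 0.0653
gripper_force: 0.0
time_s: 6.9
tcp_pos: [0.4359, -0.0263, 0.3287]
eef_rot: [179.9, -15.0, 2.9]
contact_force: [0.3, 0.1, 0.0]
gripper_width: 0.0657
gripper_force: 0.0
t 6.9 tcp [ 0.4359 -0.0263  0.3287] shift [ 0.0001 -0.0004  0.0522] turn [0.08 0.   0.07] F [0.3 0.1 0. ] w 0.06568794137497248 j [ 25.1  -3.5 -44.2   9.8 -35.8  60.5]
```

View pics/g1.png

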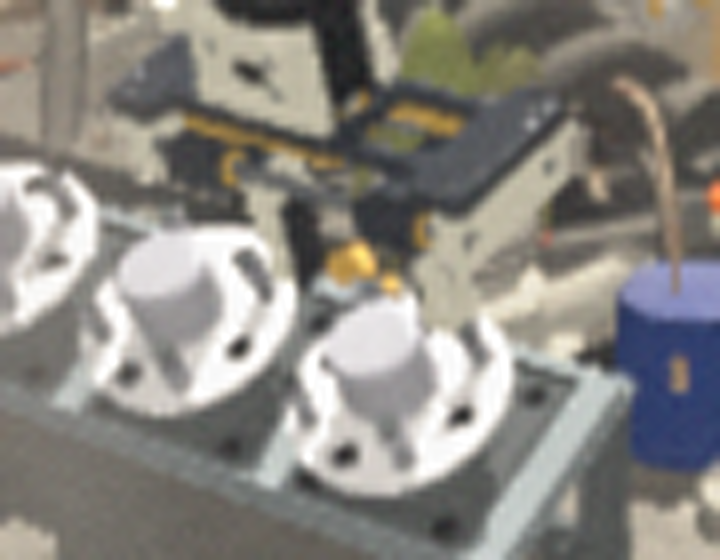

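The fingers straddle the cap above the side gaps: left tip at about (275,270), right tip at about (440,300), with the cap at (375,340). The right hub's studs lie at about 45°. I'll descend and grip.

```bash
python3 -m pendant '[[[0,0,0.02,0,0,0,0.5],[0,0,0.037,0,0,0,0.5],[0,0,0.052,0,0,0,0.5],[0,0,0.052,0,0,0,0.5]]]'; python3 -m pendant '[[[0,0,0,0,0,0,-1],[0,0,0,0,0,0,-1],[0,0,0,0,0,0,-1],[0,0,0,0,0,0,-1],[0,0,0,0,0,0,-1]]]' 60
```

```text
time_s: 7.35
tcp_pos: [0.4499, -0.0257, 0.2791]
eef_rot: [180.0, -15.1, 2.7]
contact_force: [-4.2, 0.7, 6.2]
gripper_width: 0.0659
gripper_force: 3.4
time_s: 7.85
tcp_pos: [0.4496, -0.0255, 0.2795]
eef_rot: [-180.0, -15.2, 2.8]
contact_force: [-2.2, 4.1, -0.3]
gripper_width: 0.0451
gripper_force: 60.3
```

```bash
python3 -m pendant '[[[-0.001,0,-0.004,0,0,0,-1],[-0.003,0,-0.012,0,0,0,-1],[-0.0055,0,-0.021,0,0,0,-1],[-0.0085,0,-0.032,0,0,0,-1],[-0.012,0,-0.045,0,0,0,-1]]]'
python3 - <<'E'
from h import *
rel(*tp(2,0,0,.055,psi=90,back=0))
u,v=np.round(proj("scene",B[2]+HR@[0,0,.1])[0]).astype(int)
im=r.capture("scene")[v-40:v+30,u-45:u+45,::-1]
cv2.imwrite("pics/g2.png",cv2.resize(im,(720,560),interpolation=cv2.INTER_CUBIC))
E
```

```text
time_s: 8.35
tcp_pos: [0.4245, -0.0277, 0.3192]
eef_rot: [179.9, -14.9, 2.8]
contact_force: [-0.3, -0.3, -6.6]
gripper_width: 0.0455
gripper_force: 60.2
t 8.35 tcp [ 0.4245 -0.0277  0.3192] shift [ 0.0137 -0.0013  0.0459] turn [ 0.11  0.09 -0.07] F [-0.3 -0.3 -6.6] w 0.04551933546431007 j [ 25.7  -4.1 -46.4  10.4 -34.4  59.2]
```

View pics/g2.png

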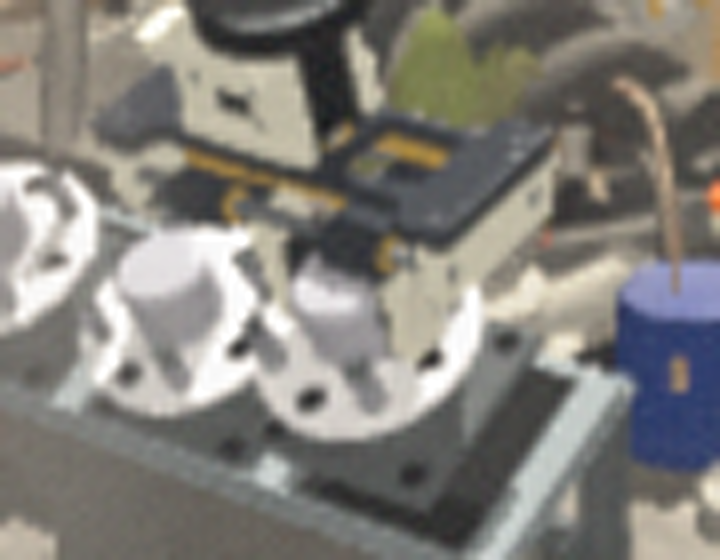

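The hub is lifted clear and the foot is free of the bay, still parallel to the deck (cap at about (340,300), foot edge at (470,440)). Next I'll raise it, level it and carry it to the tray.

```bash
cat >> h.py <<'E'
def tray(up,tilt=-15,xy=(.483,-.331)):
    t=np.radians(tilt); u=RW.apply([np.sin(-t),0,np.cos(t)]); z=-u; ty=-yy
    return np.array([*xy,.059+up])+.178*u, Ro.from_matrix(np.stack([np.cross(ty,z),ty,z],1))
E
python3 -c "
from kin import *
s=r.get_state(); R0=Ro.from_euler('xyz',s['eef_rot'],degrees=True)
rel(s['tcp_pos']+[0.0,0,.08],R0)
rel(*tray(.12));p,R=tray(.12);print(p,ik(p,R.apply([0,0,1])))
p,R=tray(0);print(ik(p,R.apply([0,0,1])))"
```

```text
t 8.4 tcp [ 0.4242 -0.0278  0.321 ] shift [ 0.0208  0.0001 -0.0773] turn [0. 0. 0.] F [-1.8 -0.1 -5.8] w 0.04513281332652113 j [ 25.7  -4.3 -46.3  10.4 -34.6  59.2]
t 8.4 tcp [ 0.4242 -0.0278  0.321 ] shift [ 0.0949  0.3056 -0.0051] turn [  0.05 -30.04  -0.1 ] F [-1.8 -0.1 -5.8] w 0.04513281332652113 j [ 25.7  -4.3 -46.3  10.4 -34.6  59.2]
[ 0.529  -0.3287  0.3509] (array([-13.,  22.,  -6.,   4., -76.]), np.float64(0.0), np.float64(0.0))
(array([-13.,  29., -13.,   4., -62.]), np.float64(0.0), np.float64(0.0))
```

```bash
python3 -m pendant '[[[0.003,0,-0.01,0,0,0,-1],[0.008,0,-0.03,0,0,0,-1],[0.014,0,-0.052,0,0,0,-1],[0.019,0,-0.07,0,0,0,-1],[0.0208,0,-0.0775,0,0,0,-1]]]'; python3 -m pendant '[[[0,0.012,0,0,0,0,-1],[0.01,0.035,0,0,-3,0,-1],[0.02,0.063,0,0,-6,0,-1],[0.03,0.09,0,0,-9,0,-1],[0.04,0.115,0.01,0,-12,0,-1]]]'; python3 -m pendant '[[[0.0,0.025,0.0,0,-3,0,-1],[0.01,0.05,0.0,0,-6,0,-1],[0.02,0.08,0.0,0,-9,0,-1],[0.02,0.11,0.0,0,-12,0,-1],[0.02,0.13,0.0,0,-14,0,-1]]]'; python3 -c "
from h import *
rel(*tray(.12))"
```

```text
time_s: 8.9
tcp_pos: [0.4257, -0.0272, 0.4012]
eef_rot: [-180.0, -15.2, 2.8]
contact_force: [0.6, -0.1, -7.5]
gripper_width: 0.0454
gripper_force: 60.3
time_s: 9.4
tcp_pos: [0.473, -0.141, 0.4011]
eef_rot: [-180.0, -3.1, 2.8]
contact_force: [0.4, 0.3, -7.3]
gripper_width: 0.0452
gripper_force: 60.3
time_s: 9.9
tcp_pos: [0.4994, -0.2703, 0.4002]
eef_rot: [-180.0, 11.1, 2.7]
contact_force: [-0.4, 0.8, -6.9]
gripper_width: 0.0448
gripper_force: 60.4
t 9.9 tcp [ 0.4994 -0.2703  0.4002] shift [0.0358 0.0598 0.0431] turn [-0.06 -3.91 -0.09] F [-0.4  0.8 -6.9] w 0.04481689489042103 j [ -7.9  14.  -10.6   2.1 -76.4 100. ]
```

```bash
python3 -m pendant '[[[0.01,0.02,0.01,0,-2,0,-1],[0.02,0.04,0.025,0,-3.9,0,-1],[0.036,0.06,0.043,0,-3.9,0,-1],[0.036,0.06,0.043,0,-3.9,0,-1]]]'
python3 - <<'E'
from h import *
rel(*tray(.03))
rel(*tray(0))
u,v=np.round(proj("scene",[.483,-.331,.12])[0]).astype(int); print(u,v)
im=r.capture("scene")[v-50:v+40,u-60:u+60,::-1]
cv2.imwrite("pics/t1.png",cv2.resize(im,(800,600),interpolation=cv2.INTER_CUBIC))
E
```

```text
time_s: 10.3
tcp_pos: [0.5297, -0.3287, 0.3475]
eef_rot: [-179.9, 15.1, 2.7]
contact_force: [-1.1, 0.3, -7.9]
gripper_width: 0.0454
gripper_force: 60.4
t 10.3 tcp [ 0.5297 -0.3287  0.3475] shift [0.0219 0.0002 0.0838] turn [-0.17  0.06 -0.12] F [-1.1  0.3 -7.9] w 0.04540730459230868 j [-12.7  22.3  -7.    3.9 -75.4 103.9]
t 10.3 tcp [ 0.5297 -0.3287  0.3475] shift [0.0297 0.0002 0.1128] turn [-0.17  0.06 -0.12] F [-1.1  0.3 -7.9] w 0.04540730459230868 j [-12.7  22.3  -7.    3.9 -75.4 103.9]
330 234
```

View pics/t1.png

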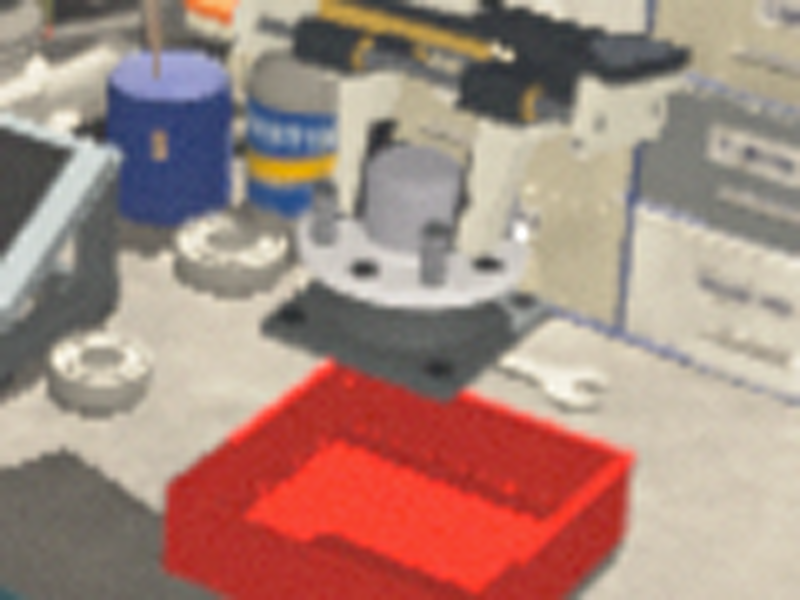

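The hub hangs above the tray and looks level: foot corners at (263,325), (440,393), (548,307), cap top at (415,165). I'll check level and position by fitting those pixels.

Run:
```python
from h import *
o=[((263,325),(-.05,.05,.007)),((440,393),(-.05,-.05,.007)),((548,305),(.05,-.05,.007)),((414,165),(0,0,.085)),((412,262),(0,0,.047))]
def f(q):
    x,y,z,t,ro=q;R=Ro.from_euler('z',W)*Ro.from_euler('y',t)*Ro.from_euler('x',ro)
    return np.ravel([proj("scene",R.apply(b)+[x,y,z])[0]-(np.array(a)/6.667+[270-.4,184-.4]) for a,b in o])
s=least_squares(f,[.483,-.331,.124,0,0],x_scale=[.1,.1,.1,.1,.1]);print(s.x[:3],np.degrees(s.x[3:]),s.fun.round(1))
# tray rim corners in scene: left,(back),right
for c in((335,362),(635,458),(168,490)): print(onz("scene",np.array(c)/6.667+[269.6,183.6],.048))
```

```text
[ 0.5414 -0.2946  0.0806] [ 0.7466 -0.4933] [-0.2  0.4  0.6  0.  -0.1  0.6  0.   1.5 -0.3 -2.5]
[ 0.5411 -0.2561]
[ 0.5604 -0.4127]
[ 0.3965 -0.2621]
```

```bash
python3 -m pendant '[[[0.005,0,0.02,0,0,0,-1],[0.012,0,0.046,0,0,0,-1],[0.018,0,0.068,0,0,0,-1],[0.022,0,0.084,0,0,0,-1],[0.0245,0,0.093,0,0,0,-1]]]'; python3 -m pendant '[[[0.0008,0,0.0029,0,0,0,-1],[0.0015,0,0.0058,0,0,0,-1],[0.0023,0,0.0087,0,0,0,-1],[0.003,0,0.0116,0,0,0,-1],[0.0033,0,0.0126,0,0,0,-1]]]';python3 -c "
from h import *
rel(*tray(0))"
```

```text
time_s: 10.85
tcp_pos: [0.5289, -0.3267, 0.2555]
eef_rot: [-180.0, 14.8, 2.8]
contact_force: [0.7, 0.2, -7.3]
gripper_width: 0.0453
gripper_force: 60.4
time_s: 11.35
tcp_pos: [0.5294, -0.3272, 0.2441]
eef_rot: [180.0, 14.7, 2.8]
contact_force: [-0.1, 0.2, -7.0]
gripper_width: 0.0453
gripper_force: 60.4
t 11.35 tcp [ 0.5294 -0.3272  0.2441] shift [0.0029 0.0015 0.0129] turn [ 0.01 -0.29 -0.03] F [-0.1  0.2 -7. ] w 0.04534631045682471 j [-12.5  27.6 -13.6   4.3 -63.1 102.9]
```

```bash
python3 -m pendant '[[[0.0005,0,0.002,0,0,0,-1],[0.001,0,0.004,0,0,0,-1],[0.0015,0,0.006,0,0,0,-1],[0.002,0,0.0078,0,0,0,-1],[0.0023,0,0.0088,0,0,0,-1]]]'; python3 -m pendant '[[[0.0003,0,0.001,0,0,0,-1],[0.0005,0,0.002,0,0,0,-1],[0.0005,0,0.002,0,0,0,-1]]]' |grep -E 'pos|contact'; python3 -m pendant '[[[0.0003,0,0.001,0,0,0,-1],[0.0005,0,0.002,0,0,0,-1],[0.0005,0,0.002,0,0,0,-1]]]'|grep -E 'pos|contact'
```

```text
time_s: 11.85
tcp_pos: [0.5294, -0.3272, 0.2346]
eef_rot: [180.0, 14.7, 2.8]
contact_force: [0.5, -0.6, -6.9]
gripper_width: 0.0454
gripper_force: 60.4
tcp_pos: [0.5294, -0.3272, 0.2327]
contact_force: [-0.1, 0.8, -6.7]
tcp_pos: [0.5293, -0.3272, 0.2306]
contact_force: [-0.3, 0.4, -6.7]
```

```bash
python3 -m pendant '[[[0.0003,0,0.001,0,0,0,-1],[0.0005,0,0.002,0,0,0,-1],[0.0005,0,0.002,0,0,0,-1]]]' |grep -E 'pos|contact'; python3 -m pendant '[[[0.0003,0,0.001,0,0,0,-1],[0.0003,0,0.001,0,0,0,-1]]]'|grep -E 'pos|contact'
```

```text
tcp_pos: [0.5293, -0.3272, 0.2285]
contact_force: [-0.6, -0.4, -7.2]
tcp_pos: [0.5294, -0.3272, 0.2276]
contact_force: [-0.7, 0.1, -8.0]
```

```bash
python3 -m pendant '[[[0.0003,0,0.001,0,0,0,-1],[0.0003,0,0.001,0,0,0,-1]]]' |grep -E 'pos|contact'; python3 -m pendant '[[[0.0003,0,0.001,0,0,0,-1],[0.0003,0,0.001,0,0,0,-1]]]'|grep -E 'pos|contact'
```

```text
tcp_pos: [0.5294, -0.3272, 0.2265]
contact_force: [0.3, 0.0, -8.5]
tcp_pos: [0.5296, -0.3272, 0.2258]
contact_force: [0.5, 0.4, -4.8]
```

```bash
python3 -m pendant '[[[0.0003,0,0.001,0,0,0,-1],[0.0003,0,0.001,0,0,0,-1]]]' |grep -E 'pos|contact'
```

```text
tcp_pos: [0.5296, -0.3272, 0.2258]
contact_force: [-0.9, 2.6, 4.8]
```

```bash
python3 -m pendant '[[[0,0,-0.0005,0,0,0,-1],[0,0,-0.0005,0,0,0,-1],[0,0,-0.0005,0,0,0,-1]]]' 3; python3 -m pendant '[[[0,0,-0.0005,0,0,0,0.2],[0,0,-0.0005,0,0,0,0.5],[0,0,-0.0005,0,0,0,0.5],[0,0,-0.0005,0,0,0,0.5],[0,0,-0.0005,0,0,0,0.5]]]'
```

```text
time_s: 13.85
tcp_pos: [0.5297, -0.3272, 0.2257]
eef_rot: [180.0, 14.7, 2.8]
contact_force: [-1.4, 4.0, 6.7]
gripper_width: 0.0456
gripper_force: 4.1
time_s: 14.35
tcp_pos: [0.5299, -0.3273, 0.2257]
eef_rot: [180.0, 14.7, 2.8]
contact_force: [0.6, -0.3, 3.6]
gripper_width: 0.0653
gripper_force: 1.4
```

```bash
python3 -m pendant '[[[0,0,-0.004,0,0,0,0.5],[0,0,-0.016,0,0,0,0.5],[0,0,-0.04,0,0,0,0.5],[0,0,-0.08,0,0,0,0.5],[0,0,-0.125,0,0,0,0.5]]]'; python3 -m pendant '[[[0,0.03,-0.05,0,0,0,0.5],[0,0.08,-0.07,0,0,0,0.5],[0,0.13,-0.07,0,0,0,0.5],[0,0.17,-0.07,0,0,0,0.5],[0,0.2,-0.07,0,0,0,0.5]]]'
python3 - <<'E'
from h import *
print(r.get_state()['contact_force'])
# numeric check: fit cap & foot in scene/top by segmentation near tray
for nm in("scene","top"):
    im=r.capture(nm); hsv=cv2.cvtColor(im,cv2.COLOR_RGB2HSV); u,v=np.round(proj(nm,[.483,-.331,.05])[0]).astype(int)
    sub=hsv[v-22:v+22,u-26:u+26]
    m=lambda h:np.array([''.join('r' if (p[1]>120 and (p[0]<10 or p[0]>170)) else ('#' if p[2]<95 else ('.' if p[2]>165 else '+')) for p in row) for row in sub])
    print(nm,u,v); print('\n'.join(m(0)))
    print(proj(nm,[[.483,-.331,.089],[.483,-.331,.051]]), 'corners', proj(nm,[RW.apply([a,b,0])+[.483,-.331,.014] for a in(-.05,.05) for b in(-.05,.05)]).ravel())
E
```

```text
time_s: 14.85
tcp_pos: [0.5614, -0.3254, 0.3476]
eef_rot: [-180.0, 14.8, 2.8]
contact_force: [0.9, -0.3, -0.4]
gripper_width: 0.0656
gripper_force: 0.0
time_s: 15.35
tcp_pos: [0.5885, -0.5275, 0.4147]
eef_rot: [180.0, 14.7, 2.7]
contact_force: [0.4, -0.4, 0.2]
gripper_width: 0.0658
gripper_force: 0.0
[ 0.4068 -0.3689  0.2126]
scene 329 253
.....................++...........................++
.......................+++..........................
.........................+++........................
............................++......................
...............................++...................
..................rr.............+++................
.................rrrrrr............+++..............
................rrrrrrr................++...........
..............rrrrrrrr++.................+++........
.............rrrrrrrrr.....................+++......
............rrrrrrrr..........................+.....
...........rrrrrrrrr..............rr................
.........rrrrrrrrrr.............++rrrrr.............
........rrrrrrrrrrr.............+++rrrrrrr..........
......rrrrrrr..r
[... 3467 characters left out ...]
##################################+++++++++++
########################################++++++++++++
########################################++++++++++++
#######################################+++++++++++++
#######################################+++++++++++++
+######################################+++++++++++++
++####################################++++++++++++++
++####################################++++++++++++++
++++#################################+++++++++++++++
++++#################################+++++++++++++++
++++#######+#########################+++++++++++++++
[[377.9917 218.8559]
 [374.8799 220.0902]] corners [386.4742 234.5189 359.3592 235.4786 384.3829 207.1859 357.5328 208.0021]
```

Run:
```python
from h import *
a=cv2.imread("pics/scene0.png"); b=cv2.resize(r.capture("scene")[:,:,::-1],(800,600),interpolation=cv2.INTER_CUBIC)
d=cv2.absdiff(a,b).max(2); m=cv2.morphologyEx((d>45).astype(np.uint8),cv2.MORPH_OPEN,np.ones((3,3)))
k,_,st,c=cv2.connectedComponentsWithStats(m)
print([tuple(s) for s in st[1:] if s[4]>25])
# flange tilt check in scene
im=r.capture("scene"); u=proj("scene",[[.483+.052*np.cos(t),-.331+.052*np.sin(t),.051] for t in np.linspace(0,2*np.pi,9)[:-1]]); print(u.round(1).tolist())
print(r.get_state()['time_s'],r.get_state()['qd'].round(1))
```

```text
[(np.int32(0), np.int32(0), np.int32(137), np.int32(285), np.int32(22967)), (np.int32(107), np.int32(0), np.int32(33), np.int32(12), np.int32(262)), (np.int32(148), np.int32(7), np.int32(5), np.int32(13), np.int32(40)), (np.int32(154), np.int32(14), np.int32(4), np.int32(7), np.int32(27)), (np.int32(128), np.int32(23), np.int32(59), np.int32(202), np.int32(3985)), (np.int32(169), np.int32(23), np.int32(205), np.int32(302), np.int32(17580)), (np.int32(353), np.int32(23), np.int32(4), np.int32(22), np.int32(69)), (np.int32(361), np.int32(23), np.int32(3), np.int32(15), np.int32(45)), (np.int32(368), np.int32(24), np.int32(4), np.int32(14), np.int32(50)), (np.int32(376), np.int32(33), np.int32(4), np.int32(8), np.int32(27)), (np.int32(393), np.int32(35), np.int32(7), np.int32(9), np.int32(56)), (np.int32(369), np.int32(37), np.int32(20), np.int32(25), np.int32(330)), (np.int32(390), np.int32(38), np.int32(39), np.int32(67), np.int32(1481)), (np.int32(443), np.int32(44), np.int32(5), np.int32(10), np.int32(41)), (np.int32(435), np.int32(47), np.int32(5), np.int32(12), np.int32(45)), (np.
[... 3817 characters left out ...]
47)), (np.int32(200), np.int32(423), np.int32(34), np.int32(12), np.int32(137)), (np.int32(479), np.int32(424), np.int32(117), np.int32(60), np.int32(2916)), (np.int32(141), np.int32(434), np.int32(29), np.int32(52), np.int32(798)), (np.int32(251), np.int32(440), np.int32(77), np.int32(62), np.int32(2337)), (np.int32(131), np.int32(488), np.int32(17), np.int32(13), np.int32(139)), (np.int32(219), np.int32(506), np.int32(13), np.int32(15), np.int32(150)), (np.int32(179), np.int32(518), np.int32(32), np.int32(24), np.int32(336))]
[[338.2, 245.7], [325.9, 243.7], [315.5, 246.7], [312.7, 253.3], [319.7, 259.7], [332.7, 262.0], [343.6, 258.6], [345.6, 251.8]]
15.55 [ 1.7 -1.4 -1.1 -0.   0.4 -0.2]
```

```bash
python3 -c "
from plant import r
print(r.close_job())"
```

```text
the job is handed in; nothing more can be done
None
```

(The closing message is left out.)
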